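Take the filtration set apart and set it out to drain

ROBOT

A 6-joint arm with a two-finger parallel gripper is mounted at the origin on the work surface. World frame = base frame: x ahead of the robot, y to its left, z up, the work surface at z = 0. Lengths are in m, angles in rad, forces in N, time in s.
With the tool pointing down it reaches from about 0.325 to 0.925 m from the base axis. Payload 3.1 kg.
Tool frame: the origin (TCP) lies midway between the tips of the shut fingers; the grasp point (between the pads) lies 19 mm behind it; z points along the fingers, y is the line along which they close (so a half turn about z gives the same grasp; the last joint's range is limited). The gripper opens to 85 mm and grips with 20 to 120 N. Pads are 22 mm wide; open, the fingers measure 114 mm over their backs; the gripper's body (76 mm by 85 mm) begins 54 mm behind the grasp point. The pads swing forward as they close: fully open they stand 13 mm farther back than shut.
Start: joints at [-1.306, 0.217, 1.613, -0, 1.311, -0.112], TCP at [0.23, -0.581, 0.231] pointing down, gripper open.
Joint ranges: [-2.75, 2.75], [-0.78, 2.1], [0.31, 2.55], [-1.13, 4.27], [0.13, 2.63], [-2.58, 2.58]. Speed limits (rad/s): [2.79, 2.79, 3.14, 3.14, 3.14, 3.14].

INTERFACE

Orientations are given as a rotation vector (axis times angle).
In Python, from rig import observe, camera, finish_job gives the robot as it stands. The module is installed in compiled form; this text tells all that it offers.
- The arm moves only by the tool jog_arm, never from a script. Its argument "targets" is text: rows parted by semicolons, each of 7 numbers parted by spaces: the turn, a rotation vector about the tool's x, y, z normalised to -1 to 1, where 1 is 0.08 rad, then the shift along the tool's x, y, z normalised to -1 to 1, where 1 is 20 mm, then the opening, from 0 (shut) to 1 (fully open). A call has 1 to 5 rows; each row shifts and turns the commanded pose from where the row before left it, along the tool's axes as they then stand; what a row does not reach is not made up. A row lasts 1/10 s, in which the tool goes at most 50 mm and 8.59 degrees, less where a joint would pass 70% of its speed; a pose out of reach is approached as far as the arm can. A call with a number of a shift or a turn outside -1 to 1 is refused whole. A call with a gripper value outside its range is refused whole. The fingers move at their own pace and stop on an object; the grip force is fixed at half the most. Time passes only in rows, so rows that do not move let the fingers close. It gives the time, the measured TCP pose, the force, the opening and the grip force at its end, in the units of the state.
- observe(): the state, without advancing time (a new reading comes with each control period).
- camera(name): name is "scene" or "side" or "wrist"; returns a dict with "pixels" (420x560x3 uint8, blue, green, red), "depth" (420x560 float32, m along the optical axis (not along the pixel's ray), 0 where there is no reading), "fx", "fy", "cx", "cy" (pixels), "extrinsics" (4x4, takes a point from world to camera coordinates); the wrist camera has in their place "tool_from_camera" (4x4, takes a point from camera to tool coordinates, whose origin is the TCP and whose axes are the flange's). Camera axes: x right, y up, looking along -z (the intrinsics and any distortion apply to the point x, -y, -z); pixel columns grow to the right and rows downward; lengths in m; the calibration is good to about 2 mm. A picture is of the moment at which its call begins: read the wrist's pose just before it.
- finish_job(): hands the job in; it is judged then, once.
The state is a dict: "time": time; "joint_positions": joint angles; "joint_velocities": joint speeds; "effort": joint torques, N m; "tcp_pos": TCP position; "tool_rot": TCP orientation; "ft_force": force on the tool from outside, world axes, zero at the start; "ft_torque": the same for the moment, N m; "width": finger opening in m; "finger_force": force on a finger pad.
Only numpy, scipy, OpenCV 4.12 (cv2) and the standard library are available. Lean on these libraries where they do the work, as an engineer would, in place of code of your own. Each camera call takes 0.05 s, during which the arm holds its last target. There are 200 camera calls.

TASK

The steel filtration set used for filtering stain stands stacked on the bench. Take it apart from the top down and set its parts out to drain: the lid flat in the shallow steel tray with its knob up, the funnel upright over the spindle of the drain stand, the filter base level on the funnel rack with its stem down through the hole, and the receiver upright, its whole foot on the middle of the ribbed rubber mat. Keep every part upright, drop nothing, and leave the bottle and the specimen jar where they stand.

Things in the scene. Friction and masses are not known exactly. Their poses are not given: they have to be found in the camera images.
- funnel_lid: Funnel lid, top of the stack at first (origin 208 mm above the receiver's): steel disc 50 mm across, 5 mm thick; origin at the centre of the disc's underside, z up. Under it a plug 38 mm across, 6 mm deep, loose in the funnel (lowest point 6 mm below the origin). On it a round black knob, 18 mm across, from 5 to 27 mm above the origin. About 70 g.
- funnel: Funnel: straight steel tube, outside 48 mm, bore 42 mm, 90 mm high, open at both ends, with a foot flange 56 mm across, 6 mm high; origin at the centre of its underside, z up its axis. About 160 g. At first it stands loose on the filter base (118 mm above the receiver's origin), under the lid.
- filter_base: Filter base: steel drum 62 mm across, 16 mm high; origin at the centre of the drum's underside, z up. On it a raised screen 38 mm across, 4 mm high. Below, a black rubber plug tapering from 34 to 30 mm over 14 mm, then a stem 10 mm thick down to 42 mm below the origin. About 180 g. At first the drum rests on the receiver's neck (102 mm above its origin), plug and stem loose inside.
- receiver: Receiver, bottom of the stack: steel flask, body 78 mm across up to 62 mm, shoulder narrowing to a neck 46 mm across from 80 mm to the rim at 102 mm; neck bore 38 mm. Origin at the centre of its underside, z up. A hose nipple 8 mm thick sticks out along +x, 48 mm up, to 63 mm from the axis. About 320 g. Masses of all parts vary by a quarter.
- tray: Shallow open steel tray, fixed: 120 mm (its x) by 90 mm (its y), 14 mm high, walls and floor 3 mm thick. Place of the lid. Origin at the centre of its underside.
- drain_stand: Drain stand, fixed: white plastic disc 90 mm in diameter, 10 mm thick, with an upright spindle 24 mm in diameter at its centre that rises to 70 mm above the bench and tapers to 12 mm over its last 8 mm. The funnel slips over the spindle and stands on the disc. Origin at the centre of its underside.
- funnel_rack: Funnel rack, fixed: grey plastic plate 90 x 90 x 6 mm on four thin steel legs, top face 60 mm above the bench, with a round hole 43 mm in diameter through its centre. The filter base hangs in it, drum resting on the plate, plug and stem below. Origin on the bench under the centre of the hole.
- mat: Ribbed black rubber mat, fixed: 110 x 110 mm, 6 mm thick. Place of the receiver. Origin at the centre of its underside; x and y along its edges.
- bottle: Bystander: white plastic screw-cap bottle, 50 mm in diameter, 95 mm high, loose. Origin at the centre of its underside.
- specimen_jar: Bystander: specimen jar with red screw lid, 58 mm in diameter, 68 mm high, loose. Origin at the centre of its underside.
Not all that is in view belongs to the job. Leave any blue look-alike of the filter_base alone.

How it is judged:
At the end, for the whole second after the job is handed in: Lid flat on the tray floor, knob up; funnel on the stand disc, within 12 mm of the spindle axis; drum of the filter base on the rack plate, within 8 mm of the hole centre; receiver on the mat, within 16 mm of its centre along each edge; heights within 3 mm, tilts under 0.1 rad, all at rest (x of funnel_lid in the frame of tray between -0.034 and 0.034 m and y of funnel_lid in the frame of tray between -0.019 and 0.019 m and z of funnel_lid in the frame of tray between 0.006 and 0.012 m and horizontal distance between funnel and drain_stand below 0.012 m and z of funnel in the frame of drain_stand between 0.008 and 0.013 m and horizontal distance between filter_base and funnel_rack below 0.008 m and z of filter_base in the frame of funnel_rack between 0.057 and 0.063 m and x of receiver in the frame of mat between -0.016 and 0.016 m and y of receiver in the frame of mat between -0.016 and 0.016 m and z of receiver in the frame of mat between 0.003 and 0.009 m and angle between each of funnel_lid, funnel, filter_base, receiver's own z axis and vertical below 0.1 rad and linear speed of each of funnel_lid, funnel, filter_base, receiver below 0.02 m/s); the robot touches nothing.
It fails at once if a part falls: it moves faster than 0.8 m/s while the fingers do not hold it ((linear speed of funnel_lid above 0.8 m/s and contact force between the fingers and funnel_lid below 0.05 N) or (linear speed of funnel above 0.8 m/s and contact force between the fingers and funnel below 0.05 N) or (linear speed of filter_base above 0.8 m/s and contact force between the fingers and filter_base below 0.05 N) or (linear speed of receiver above 0.8 m/s and contact force between the fingers and receiver below 0.05 N)).
It fails at once if a part of the set is tipped by more than 0.8 rad (angle between any of funnel_lid, funnel, filter_base, receiver's own z axis and vertical above 0.8 rad).
It fails at once if the bottle or the specimen jar is moved more than 25 mm or tipped (distance of any of bottle, specimen_jar from where it was at the start of the episode above 0.025 m or angle between any of bottle, specimen_jar's own z axis and vertical above 0.5 rad).
It also fails if it takes over 134 s, if anything falls off the work surface, if the arm or the gripper's body presses on something with over 40 N, if the wrist force passes 120 N, or if a joint passes its speed limit or range.

## Working session

There is one attempt and no reset: what is moved stays moved. The work goes in short steps, Python scripts to look and compute and a tool call to move; the robot and the scene stay as the last step left them, time stands still between calls to the robot, and variables do not carry over. Pictures are saved under pics/ and viewed, at most 14 in all, crops included, and the job is handed in when it is done.

Besides the shell and the picture viewer there is one more tool, called as a command line: name --argument value ..., lists and objects as JSON in quotes. jog_arm: Moves the arm, as the interface text tells. Its arguments: {"type":"object","properties":{"targets":{"type":"string"}},"required":["targets"]}

```bash
mkdir -p pics; python3 - <<'E'
from rig import observe,camera
import cv2,numpy as np
s=observe();print(s)
for n in["scene","side","wrist"]:
    c=camera(n);cv2.imwrite(f"pics/{n}0.png",c["pixels"]);np.savez(f"{n}0.npz",**c)
    print(n,[c[k] for k in("fx","fy","cx","cy")],c.get("extrinsics",c.get("tool_from_camera")).round(3).tolist(),[k for k in c])
E
```

```text
{'time': 0.0, 'joint_positions': array([-1.30618186e+00,  2.17767965e-01,  1.61496219e+00,  2.08343929e-05,
        1.31132988e+00, -1.12194827e-01]), 'joint_velocities': array([ 0.00051193,  0.00024442,  0.00050512, -0.00119412, -0.00158592,
        0.00016643]), 'effort': array([-4.54583078e-04, -3.96844018e+01, -3.03852010e+01, -5.87827685e-05,
        9.71512782e-03, -2.82066551e-06]), 'tcp_pos': array([ 0.2297805 , -0.58032474,  0.22994509]), 'tool_rot': array([-3.08358329e+00, -5.87925864e-01,  2.63349197e-04]), 'ft_force': array([-0.62070296,  0.15777264,  0.0995439 ]), 'ft_torque': array([-0.05512181, -0.01682181,  0.00702286]), 'finger_force': 0.0, 'width': 0.08546063347886916}
scene [385.68742331737576, 385.68742331737576, 279.15201141282205, 207.51567846504034] [[0.556, 0.831, 0.022, -0.246], [-0.466, 0.29, 0.836, 0.155], [0.688, -0.475, 0.548, -1.536], [0.0, 0.0, 0.0, 1.0]] ['pixels', 'depth', 'fx', 'fy', 'cx', 'cy', 'extrinsics']
side [462.3431818267322, 462.3431818267322, 276.67505061863017, 213.55973492901782] [[-0.887, -0.462, -0.014, 0.45], [0.266, -0.534, 0.802, -0.277], [-0.378, 0.708, 0.597, -0.946], [0.0, 0.0, 0.0, 1.0]] ['pixels', 'depth', 'fx', 'fy', 'cx', 'cy', 'extrinsics']
wrist [326.8533891423059, 326.8533891423059, 275.8038763809194, 205.61564057518657] [[-0.0, 0.959, 0.285, 0.072], [1.0, 0.0, 0.0, 0.0], [0.0, 0.285, -0.959, -0.142], [0.0, 0.0, 0.0, 1.0]] ['pixels', 'depth', 'fx', 'fy', 'cx', 'cy', 'tool_from_camera']
```

View pics/scene0.png

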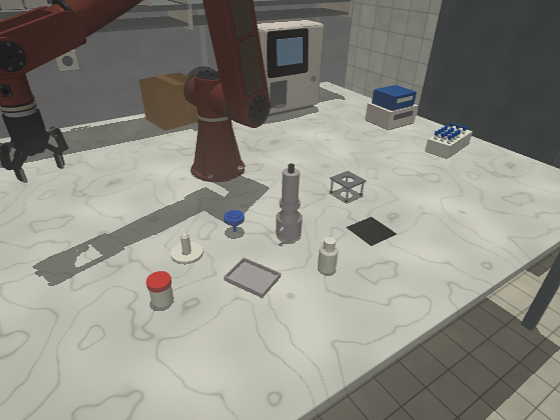

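View pics/side0.png

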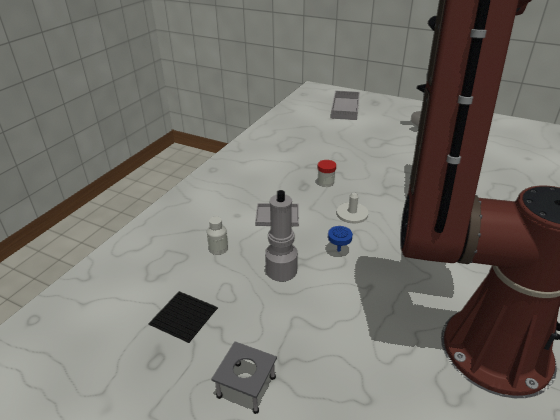

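The scene view shows:
- the stack, with its knob at (291,167) and body at (288,225)
- the tray (253,277), stand (187,250), rack (348,182) and mat (372,231)
- the bottle (328,257), the red-lidded jar (159,290) and the blue look-alike (234,218)

The side view shows:
- the knob (281,195), tray (278,214), stand (352,212), rack (245,370), mat (184,316) and blue look-alike (340,238)
- another grey box far off at (345,105)

Next I'll make a measured top-down map.

```bash
cat > h.py <<'E'
import numpy as np,cv2
from rig import observe,camera
from scipy.spatial.transform import Rotation as R
def load(f): return dict(np.load(f))
def w2c(c,s=None):
    if "extrinsics" in c: return c["extrinsics"]
    T=np.eye(4);T[:3,:3]=R.from_rotvec(s["tool_rot"]).as_matrix();T[:3,3]=s["tcp_pos"]
    return np.linalg.inv(T@c["tool_from_camera"])
def ray(c,E,u,v):
    d=np.stack([(np.asarray(u)-c["cx"])/c["fx"],-(np.asarray(v)-c["cy"])/c["fy"],-np.ones(np.shape(u))],-1)
    Ri=E[:3,:3].T
    return -Ri@E[:3,3], d@Ri.T
def plane(c,E,u,v,z):
    o,d=ray(c,E,u,v);return o+d*((z-o[2])/d[...,2])[...,None]
def cloud(c,E):
    v,u=np.mgrid[:420,:560];o,d=ray(c,E,u,v)
    P=o+d*c["depth"][...,None];P[c["depth"]==0]=np.nan;return P
def tri(c1,E1,p1,c2,E2,p2):
    o1,d1=ray(c1,E1,*p1);o2,d2=ray(c2,E2,*p2)
    t=np.linalg.lstsq(np.stack([d1,-d2],1),o2-o1,rcond=None)[0]
    a,b=o1+t[0]*d1,o2+t[1]*d2;return (a+b)/2,np.linalg.norm(a-b)
E
python3 - <<'E'
from h import *
W=800;sc=900.;x0,y0=.25,.45
img=np.zeros((600,W,3),np.uint8);zb=np.full((600,W),-1.)
for n in["scene","side"]:
    c=load(n+"0.npz");P=cloud(c,w2c(c)).reshape(-1,3);C=c["pixels"].reshape(-1,3)
    print(n,np.nanmedian(P[np.abs(P[:,2])<.01,2]))
    P[P[:,2]>.3]=np.nan
    # canvas: right = -y, up = +x
    for p,k in zip(P,C):
        if np.isnan(p[0]):continue
        a=int((y0-p[1])*sc);b=int(600-(p[0]-x0)*sc)
        if 0<=a<W-2 and 0<=b<598:
            for i in(0,1,2):
                for j in (0,1,2):
                    if p[2]>zb[b+i,a+j]+.004: zb[b+i,a+j]=p[2];img[b+i,a+j]=k
for g in range(0,10):
    a=int((y0-(.4-.1*g))*sc);cv2.line(img,(a,0),(a,8),(0,255,0),1);cv2.putText(img,f"{.4-.1*g:.1f}",(a,20),0,.4,(0,255,0))
    b=int(600-(.3+.1*g-x0)*sc);cv2.putText(img,f"{.3+.1*g:.1f}-",(0,b),0,.4,(0,255,0))
cv2.imwrite("pics/top.png",img)
E
```

```text
scene 0.00168884486539711
side 0.0007695014959867019
```

View pics/top.png

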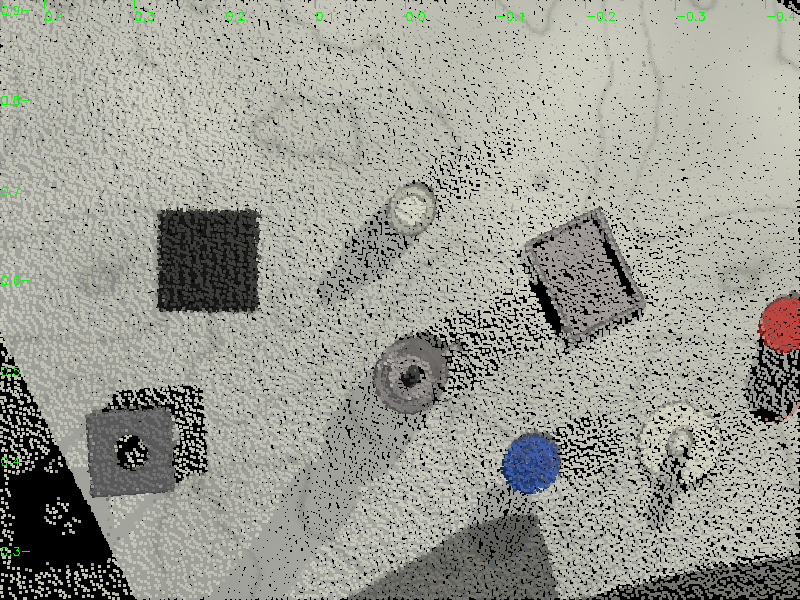

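The map shows these places (x, y):

| Item | x | y |
|---|---|---|
| stack | ~.49 | 0 |
| tray (turned ~25°) | ~.61 | -.19 |
| stand | ~.42 | -.29 |
| rack | ~.41 | .31 |
| mat | ~.62 | .22 |
| bottle | ~.68 | 0 |
| jar | ~.55 | -.42 |
| blue look-alike | ~.40 | -.13 |

Next come precise numbers from rays on both views.

```bash
python3 - <<'E'
from h import *
def circ(q):
    A=np.c_[2*q,np.ones(len(q))];s=np.linalg.lstsq(A,(q**2).sum(1),rcond=None)[0];return s[:2],np.sqrt(s[2]+s[:2]@s[:2])
cams={n:load(n+"0.npz") for n in("scene","side")}
cen={}
def masked(n,name,xy,r,zr,sel):
    c=cams[n];E=w2c(c);P=cloud(c,E);px=c["pixels"].astype(int)
    m=(np.hypot(P[...,0]-xy[0],P[...,1]-xy[1])<r)&(P[...,2]>zr[0])&(P[...,2]<zr[1])&sel(px)
    k,l,st,_=cv2.connectedComponentsWithStats(m.astype(np.uint8))
    if k<2: return None
    return l==1+np.argmax(st[1:,4]),P,c,E
any_=lambda p:p.sum(2)>=0
items=dict(knob=((.492,.003),.04,(.212,.26),lambda p:p.sum(2)<150,.235),
 mat=((.622,.22),.12,(-.002,.015),lambda p:p.sum(2)<200,.006),
 rack=((.41,.312),.09,(.05,.07),any_,.06),
 stand=((.42,-.29),.07,(.005,.016),any_,.01),
 spindle=((.42,-.29),.05,(.064,.08),any_,.07),
 tray=((.607,-.19),.1,(.008,.02),any_,.014),
 red=((.545,-.42),.06,(.06,.08),any_,.068))
for k,(xy,r,zr,sel,z) in items.items():
    for n in cams:
        o=masked(n,k,xy,r,zr,sel)
        if o is None: print(k,n,None);continue
        m,P,c,E=o;v,u=np.nonzero(m)
        cnt=max(cv2.findContours(m.astype(np.uint8),0,1)[0],key=cv2.contourArea)[:,0].astype(float)
        q=plane(c,E,cnt[:,0],cnt[:,1],z)[:,:2]
        rect=cv2.minAreaRect((q*1000).astype(np.float32))
        print(k,n,"px",u.mean().round(1),v.mean().round(1),"zdepth med/max",np.median(P[m][:,2]).round(4),np.percentile(P[m][:,2],97).round(4),"rect",np.round(rect[0]+rect[1]+(rect[2],),1))
        cen[k,n]=(u.mean(),v.mean())
for k in items:
    if (k,"scene") in cen and (k,"side") in cen:
        a,b=cams["scene"],cams["side"];print("tri",k,*[np.round(t,4) for t in tri(a,w2c(a),cen[k,"scene"],b,w2c(b),cen[k,"side"])])
# stack slices
for name,zr in dict(recv=(.01,.045),drum=(.103,.117),tube=(.13,.2),lid=(.208,.2125)).items():
    q=[]
    for n in cams:
        P=cloud(cams[n],w2c(cams[n])).reshape(-1,3);q.append(P[(np.hypot(P[:,0]-.49,P[:,1])<.055)&(P[:,2]>zr[0])&(P[:,2]<zr[1])][:,:2])
    for t in q+[np.vstack(q)]: print(name,len(t),circ(t))
# blue, nipple, hole
P=cloud(cams["scene"],w2c(cams["scene"])).reshape(-1,3)
m=(np.abs(P[:,2]-.048)<.008);d=np.hypot(P[:,0]-.492,P[:,1]);print("nipple",P[m&(d>.045)&(d<.07)].mean(0))
E
```

```text
knob scene None
knob side px 280.5 196.0 zdepth med/max 0.228 0.2366 rect [491.6   6.1  15.   41.6  26.8]
mat scene px 371.0 230.8 zdepth med/max 0.0064 0.0101 rect [6.307e+02 2.173e+02 1.086e+02 1.078e+02 2.000e-01]
mat side px 183.1 316.3 zdepth med/max 0.0046 0.0088 rect [624.7 221.5 108.4 109.   89.7]
rack scene px 347.8 179.5 zdepth med/max 0.0618 0.065 rect [417.7 304.8  98.8 104.1   3.7]
rack side px 244.2 369.2 zdepth med/max 0.0604 0.0629 rect [414.  307.1  91.8  93.3   4.1]
stand scene px 186.7 252.9 zdepth med/max 0.0112 0.0138 rect [ 428.2 -305.3   86.6   95.    69.4]
stand side px 351.9 212.8 zdepth med/max 0.0107 0.0138 rect [ 424.1 -301.1   87.1   95.    16.3]
spindle scene px 184.5 235.4 zdepth med/max 0.0691 0.0724 rect [ 431.4 -306.2   19.8   22.5   57.9]
spindle side px 353.5 195.2 zdepth med/max 0.0675 0.0721 rect [ 423.4 -298.9   19.8   19.5   26.3]
tray scene px 252.1 275.9 zdepth med/max 0.0139 0.0173 rect [ 614.  -200.2  124.7   98.6   25.7]
tray side px 259.9 219.7 zdepth med/max 0.0128 0.0171 rect [ 642.7 -169.8   38.6   79.8   29.6]
red scene px 158.7 280.5
[... 693 characters left out ...]
np.float64(0.029719575251776802))
drum 122 (array([ 0.49845226, -0.00559805]), np.float64(0.02999205694417242))
drum 199 (array([ 0.49904021, -0.00537005]), np.float64(0.030107749311716586))
tube 358 (array([ 0.50073157, -0.00519908]), np.float64(0.022406750502500832))
tube 523 (array([ 0.4983457 , -0.00552065]), np.float64(0.02302880537920352))
tube 881 (array([ 0.49915371, -0.00532957]), np.float64(0.023252293392050063))
lid 20 (array([ 0.50155406, -0.0058819 ]), np.float64(0.02155529396713007))
lid 51 (array([ 0.49663656, -0.00311865]), np.float64(0.02062744324888478))
lid 71 (array([ 0.49850627, -0.00490383]), np.float64(0.022374569344357685))
nipple [ 0.53055567 -0.02630907  0.04890294]
```

Consistency checks on these measurements:
- Heights agree with the text: knob top .236, rack .061, spindle .070, tray .014.
- The stack is vertical at (.499,-.005), with radii 38/30/23 mm as described.
- The candidates for the filter base are the steel drum in the stack at scene (289,205) and the blue piece at (234,218). I choose the steel one in the stack; blue stays.

Now I lift, square the yaw and pass over the stand.

jog_arm --targets "0 0 1 0 0 -1 1; 0 0 1 0 0 -1 1; 0 0 1 0 0 -1 1; 0 0 1 0 0 -1 1; 0 0 0.71 0 0 0 1"

```text
time: 0.65
tcp_pos: [0.2304, -0.5828, 0.3152]
tool_rot: [3.135, -0.004, 0.003]
ft_force: [-0.3, -0.8, -0.2]
width: 0.0854
finger_force: 0.0
```

jog_arm --targets "0 0 0 0.68 -1 0 1; 0 0 0 0.68 -1 0 1; 0 0 0 0.68 -1 0 1; 0 0 0 0.68 -1 0 1; 0 0 0 0.68 -1 0 1"

```text
time: 1.15
tcp_pos: [0.2983, -0.4801, 0.3108]
tool_rot: [-3.141, 0.0, 0.0]
ft_force: [-0.3, -1.0, 0.2]
width: 0.0856
finger_force: 0.0
```

jog_arm --targets "0 0 0 0.68 -1 0 1; 0 0 0 0.68 -1 0 1; 0 0 0 0.68 -1 0 1; 0 0 0 0.68 -1 0 1; 0 0 0 0.68 -1 0 1"

```text
time: 1.65
tcp_pos: [0.3663, -0.3801, 0.3109]
tool_rot: [-3.141, 0.0, 0.001]
ft_force: [-0.2, 0.5, -0.4]
width: 0.0854
finger_force: 0.0
```

jog_arm --targets "0 0 0 0.68 -1 0 1; 0 0 0 0.68 -1 0 1; 0 0 0 0 0 0 1; 0 0 0 0 0 0 1"

```text
time: 2.05
tcp_pos: [0.3931, -0.341, 0.311]
tool_rot: [3.141, 0.002, -0.001]
ft_force: [0.2, 0.5, -0.4]
width: 0.0855
finger_force: 0.0
```

```bash
cat > w.py <<'E'
import sys
from h import *
s=observe();c=camera("wrist");c.update(tcp_pos=s["tcp_pos"],tool_rot=s["tool_rot"]);np.savez(sys.argv[1]+".npz",**c);cv2.imwrite(f"pics/{sys.argv[1]}.png",c["pixels"])
print(s["tcp_pos"],s["tool_rot"],s["joint_positions"].round(2),s["time"])
E
python3 w.py w1
```

```text
[ 0.3931077  -0.34097474  0.31103068] [ 3.14133325e+00  1.88421368e-03 -1.10815329e-03] [-0.85 -0.06  1.76 -0.    1.44  0.72] 2.05
```

View pics/w1.png

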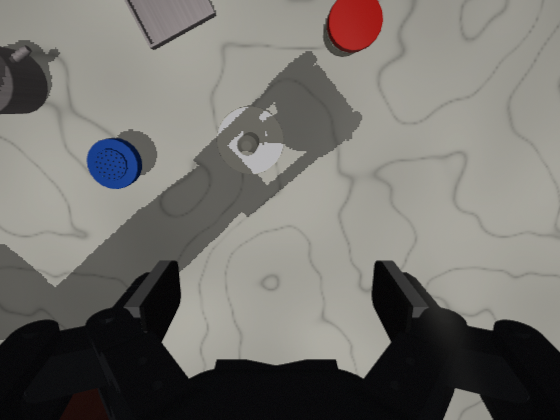

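The wrist view shows the stand with its spindle top at (248,143), partly shaded. The jar is at (355,20), the blue piece at (113,163) and the tray at the top edge. I move on to see the tray and the stack.

jog_arm --targets "0 0 0 0.8 -1 0 1; 0 0 0 0.8 -1 0 1; 0 0 0 0.8 -1 0 1; 0 0 0 0.8 -1 0 1; 0 0 0 0.8 -1 0 1"

```text
time: 2.6
tcp_pos: [0.4732, -0.2416, 0.3112]
tool_rot: [3.141, -0.003, -0.001]
ft_force: [-0.4, -0.3, 0.2]
width: 0.0851
finger_force: 0.0
```

jog_arm --targets "0 0 0 0.6 -1 0 1; 0 0 0 0 -1 0 1; 0 0 0 0 -1 0 1; 0 0 0 0 0 0 1; 0 0 0 0 0 0 1"

```text
time: 3.1
tcp_pos: [0.485, -0.1821, 0.3113]
tool_rot: [3.141, -0.001, -0.0]
ft_force: [0.5, -0.0, 0.6]
width: 0.0853
finger_force: 0.0
```

```bash
python3 w.py w2
```

```text
[ 0.48501593 -0.18214842  0.31126755] [ 3.14063845e+00 -7.31840650e-04 -1.83521633e-04] [-0.49 -0.07  1.77 -0.    1.44  1.08] 3.1
```

jog_arm --targets "0 0 0 -0.5 -1 0 1; 0 0 0 -0.5 -1 0 1; 0 0 0 -0.5 -1 0 1; 0 0 0 -0.5 -1 0 1; 0 0 0 -0.5 -1 0 1"

```text
time: 3.65
tcp_pos: [0.4348, -0.0819, 0.3114]
tool_rot: [3.141, -0.003, 0.0]
ft_force: [0.0, -0.6, -0.7]
width: 0.0854
finger_force: 0.0
```

jog_arm --targets "0 0 0 -0.5 -1 0 1; 0 0 0 0 -1 0 1; 0 0 0 0 -1 0 1; 0 0 0 0 0 0 1; 0 0 0 0 0 0 1"

```text
time: 4.15
tcp_pos: [0.4254, -0.0221, 0.3114]
tool_rot: [3.141, -0.001, 0.0]
ft_force: [0.0, -0.2, 0.2]
width: 0.0851
finger_force: 0.0
```

```bash
python3 w.py w3
```

```text
[ 0.42539575 -0.02210467  0.31140076] [ 3.14057659e+00 -5.07701268e-04  2.73407585e-04] [-0.22 -0.29  1.95 -0.    1.48  1.35] 4.15
```

View pics/w3.png

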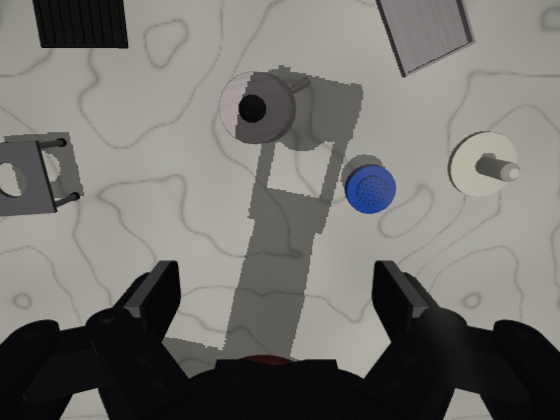

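View pics/w2.png

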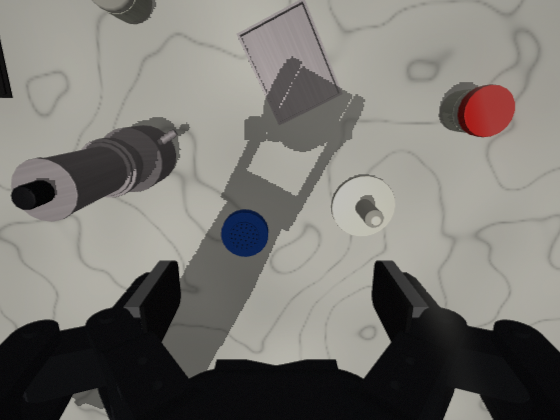

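w3 shows the knob (252,108), rack hole (10,180), spindle top (513,173) and stand disc. w2 shows the whole tray (290,62), spindle top (375,220) and knob top (20,196). Next I triangulate across these wrist places and fit the tray rim.

```bash
python3 - <<'E'
from h import *
C={n:load(n+".npz") for n in("w1","w2","w3")};E={n:w2c(C[n],C[n]) for n in C}
S=load("scene0.npz");D=load("side0.npz")
def T(n,a,pa,b,pb): print(n,*[np.round(t,4) for t in tri(C[a],E[a],pa,C[b],E[b],pb)])
def blob(n,xy,r,zr,sel=lambda p:p.sum(2)>=0):
    c=C[n];P=cloud(c,E[n]);m=(np.hypot(P[...,0]-xy[0],P[...,1]-xy[1])<r)&(P[...,2]>zr[0])&(P[...,2]<zr[1])&sel(c["pixels"].astype(int))
    k,l,st,ce=cv2.connectedComponentsWithStats(m.astype(np.uint8))
    i=1+np.argmax(st[1:,4]);m=l==i
    cnt=max(cv2.findContours(m.astype(np.uint8),0,1)[0],key=cv2.contourArea)[:,0].astype(float)
    return ce[i],P[m],cnt
def rect(n,cnt,z): return np.round(sum([list(t) if hasattr(t,'__len__') else [t] for t in cv2.minAreaRect((plane(C[n],E[n],cnt[:,0],cnt[:,1],z)[:,:2]*1000).astype(np.float32))],[]),1)
for n in C:
    b=blob(n,(.424,-.304),.03,(.067,.08));print("spindle",n,b[0].round(1),len(b[1]),plane(C[n],E[n],*b[0],.07).round(4))
b1,b2=[blob(n,(.424,-.304),.03,(.067,.08))[0] for n in("w1","w2")];T("spindle","w1",b1,"w2",b2)
for n in("w2","w3"):
    b=blob(n,(.424,-.304),.06,(.006,.014));print("disc",n,rect(n,b[2],.01))
b=blob("w3",(.499,-.005),.03,(.23,.25));print("knobtop",b[0],len(b[1]),np.median(b[1],0),plane(C["w3"],E["w3"],*b[0],.235))
b=blob("w2",(.499,-.005),.03,(.23,.25));print("knobtop2",b[0],len(b[1]),np.median(b[1],0),plane(C["w2"],E["w2"],*b[0],.235))
T("knob","w3",blob("w3",(.499,-.005),.03,(.23,.25))[0],"w2",b[0])
for z in((.007,.022),(.0015,.022)):
    b=blob("w2",(.61,-.195),.085,z);print("tray",len(b[1]),np.median(b[1][:,2]),rect("w2",b[2],.014),b[0])
E
```

```text
spindle w1 [245.8 145.4] 142 [ 0.4239 -0.3066  0.07  ]
spindle w2 [374.7 219.8] 116 [ 0.4246 -0.3054  0.07  ]
spindle w3 [512.4 172.8] 132 [ 0.4239 -0.3042  0.07  ]
spindle [ 0.4236 -0.3064  0.0671] 0.0001
disc w2 [ 424.1 -305.8   89.6   87.2   90. ]
disc w3 [ 424.2 -303.6   89.1   89.2   73.9]
knobtop [251.18242123 108.10945274] 603 [ 0.49769922 -0.0068159   0.23421183] [ 0.49763146 -0.00690437  0.235     ]
knobtop2 [ 24.8973913  196.93913043] 575 [ 0.4983296  -0.00879573  0.23418252] [ 0.49853211 -0.0093661   0.235     ]
knob [ 0.4976 -0.0067  0.2316] 0.0
tray 1042 0.01309991440695879 [ 609.6 -200.7  119.8   89.7   25.6] [290.55566219  56.02495202]
tray 6404 0.002742493988587169 [ 609.3 -201.5  121.2   91.1   25.8] [289.71830106  61.55808869]
```

```bash
python3 -c "
import cv2;i=cv2.imread('pics/w2.png')[90:290,0:300];cv2.imwrite('pics/crop1.png',cv2.resize(i,None,fx=2,fy=2))"
```

```text
(no output)
```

View pics/crop1.png

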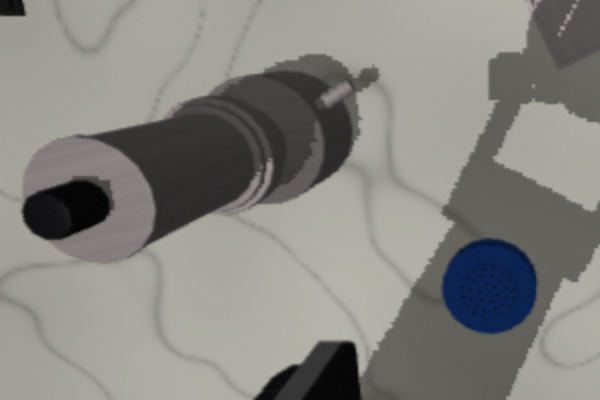

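jog_arm --targets "0 0 0 1 -0.4 0 0.6; 0 0 0 1 -0.38 0 0.6; 0 0 0 1 0 0 0.6; 0 0 0 0.63 0 0.5 0.6; 0 0 0 0 0 0.5 0.6"

```text
time: 4.7
tcp_pos: [0.4993, -0.007, 0.291]
tool_rot: [3.141, -0.002, 0.001]
ft_force: [-0.3, -0.1, -1.2]
width: 0.0512
finger_force: 0.0
```

jog_arm --targets "0 0 0 0 0 1 0.6; 0 0 0 0 0 1 0.6; 0 0 0 0 0 1 0.6; 0 0 0 0 0 0.4 0.6; 0 0 0 0 0 0 0.6"

```text
time: 5.2
tcp_pos: [0.4961, -0.006, 0.2215]
tool_rot: [-3.141, 0.001, 0.006]
ft_force: [-0.1, 0.5, -0.1]
width: 0.0511
finger_force: 0.0
```

The crop shows the intact steel stack: knob, lid, funnel, drum, receiver and nipple. The blue piece stands apart. Now I lower a touch and close on the knob.

jog_arm --targets "0 0 0 0.05 0 0.2 0.6; 0 0 0 0 0 0 0.3; 0 0 0 0 0 0 0; 0 0 0 0 0 0 0; 0 0 0 0 0 0 0"

```text
time: 5.7
tcp_pos: [0.4996, -0.0057, 0.2205]
tool_rot: [3.141, 0.0, 0.003]
ft_force: [-0.5, -0.9, 2.6]
width: 0.0149
finger_force: 58.7
```

jog_arm --targets "0 0 0 0 0 0 0; 0 0 0 0 0 0 0"

```text
time: 5.9
tcp_pos: [0.4996, -0.0057, 0.2204]
tool_rot: [3.141, 0.0, 0.003]
ft_force: [-0.3, -0.0, 4.7]
width: 0.0151
finger_force: 59.0
```

jog_arm --targets "0 0 0 0 0 -0.3 0; 0 0 0 0 0 -0.5 0; 0 0 0 0 0 -0.7 0; 0 0 0 0 0 -0.5 0; 0 0 0 0 0 0 0"

```text
time: 6.4
tcp_pos: [0.5003, -0.0057, 0.262]
tool_rot: [3.141, 0.0, 0.007]
ft_force: [0.7, 0.6, -1.0]
width: 0.0152
finger_force: 58.5
```

```bash
python3 - <<'E'
from h import *
print(observe()["tcp_pos"])
for n in("scene","side"):
    c=camera(n);np.savez(n+"1.npz",**c)
    i=c["pixels"];y,x=(110,230) if n=="scene" else (140,220)
    cv2.imwrite(f"pics/{n}1.png",i[y:y+130,x:x+130])
a=np.hstack([cv2.resize(cv2.imread(f"pics/{n}1.png"),(400,400)) for n in("scene","side")]);cv2.imwrite("pics/lift1.png",a)
E
```

```text
[ 0.5002837  -0.00574125  0.26203997]
```

View pics/lift1.png

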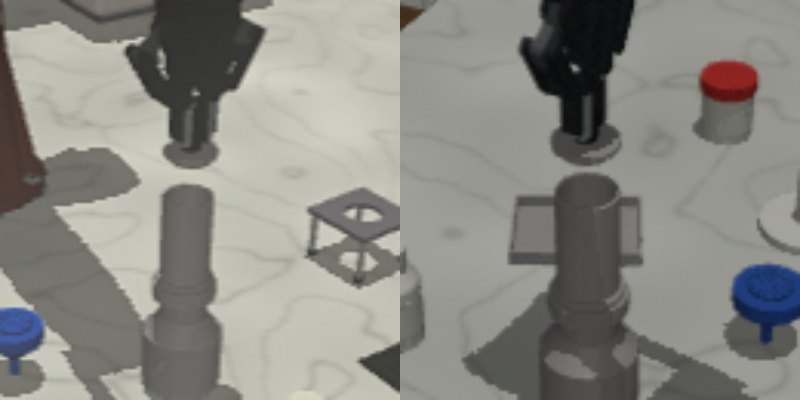

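The lid has come up clean and level, and the rest of the stack is undisturbed. Now to the tray.

jog_arm --targets "0 0 0 0.55 0.97 0 0; 0 0 0 0.55 0.97 0 0; 0 0 0 0.55 0.97 0 0; 0 0 0 0.55 0.97 0 0; 0 0 0 0.55 0.97 0 0"

```text
time: 7.0
tcp_pos: [0.5536, -0.1032, 0.2583]
tool_rot: [-3.141, 0.0, 0.003]
ft_force: [-0.2, 0.5, -0.7]
width: 0.0153
finger_force: 58.6
```

jog_arm --targets "0 0 0 0.55 0.97 0.4 0; 0 0 0 0.55 0.97 1 0; 0 0 0 0.55 0.97 1 0; 0 0 0 0.55 0.97 1 0; 0 0 0 0.55 0.97 1 0"

```text
time: 7.5
tcp_pos: [0.6085, -0.2001, 0.1694]
tool_rot: [-3.141, 0.0, 0.003]
ft_force: [-0.5, -0.2, -1.5]
width: 0.0153
finger_force: 58.6
```

jog_arm --targets "0 0 0 0 0 1 0; 0 0 0 0 0 1 0; 0 0 0 0 0 1 0; 0 0 0 0 0 1 0; 0 0 0 0 0 0 0"

```text
time: 8.0
tcp_pos: [0.6052, -0.198, 0.0864]
tool_rot: [-3.138, 0.0, 0.014]
ft_force: [-0.2, -0.2, -1.1]
width: 0.0158
finger_force: 58.6
```

jog_arm --targets "0 0 0 0.15 0.1 1 0; 0 0 0 0 0 1 0; 0 0 0 0 0 0.8 0; 0 0 0 0 0 0 0; 0 0 0 0 0 0 0"

```text
time: 8.5
tcp_pos: [0.6117, -0.2015, 0.0354]
tool_rot: [-3.141, -0.0, 0.001]
ft_force: [0.2, 0.4, -1.0]
width: 0.0155
finger_force: 58.6
```

jog_arm --targets "0 0 0 0 0 0.15 0; 0 0 0 0 0 0.1 0; 0 0 0 0 0 0 0"

```text
time: 8.8
tcp_pos: [0.6121, -0.2017, 0.0308]
tool_rot: [3.141, 0.0, 0.001]
ft_force: [0.3, 0.3, -0.6]
width: 0.0155
finger_force: 58.6
```

jog_arm --targets "0 0 0 0 0 0.15 0; 0 0 0 0 0 0.15 0; 0 0 0 0 0 0 0"

```text
time: 9.1
tcp_pos: [0.6113, -0.2013, 0.0236]
tool_rot: [-3.141, 0.0, 0.002]
ft_force: [0.0, 0.0, -0.9]
width: 0.0152
finger_force: 58.6
```

jog_arm --targets "0 0 0 0 0 0.1 0; 0 0 0 0 0 0 0; 0 0 0 0 0 0 0"

```text
time: 9.4
tcp_pos: [0.6118, -0.2015, 0.0222]
tool_rot: [-3.142, -0.0, 0.0]
ft_force: [-0.2, 0.5, 0.1]
width: 0.0152
finger_force: 58.6
```

jog_arm --targets "0 0 0 0 0 0.1 0; 0 0 0 0 0 0 0; 0 0 0 0 0 0 0"

```text
time: 9.7
tcp_pos: [0.6121, -0.2017, 0.0215]
tool_rot: [3.141, -0.0, 0.0]
ft_force: [-1.9, 0.8, 5.7]
width: 0.0152
finger_force: 59.3
```

Contact at the expected height; release and go back to the stack.

jog_arm --targets "0 0 0 0 0 0 0.15; 0 0 0 0 0 0 0.35; 0 0 0 0 0 0 0.45; 0 0 0 0 0 -0.5 0.45; 0 0 0 0 0 -1 0.45"

```text
time: 10.2
tcp_pos: [0.61, -0.2007, 0.0486]
tool_rot: [-3.14, 0.0, 0.007]
ft_force: [0.1, -0.5, -0.3]
width: 0.0385
finger_force: 0.0
```

jog_arm --targets "0 0 0 0 0 -1 1; 0 0 0 0 0 -1 1; 0 0 0 0 0 -1 1; 0 0 0 0 0 -1 1; 0 0 0 0 0 -1 1"

```text
time: 10.7
tcp_pos: [0.6119, -0.2016, 0.1517]
tool_rot: [3.141, 0.0, 0.001]
ft_force: [-1.5, 0.2, 0.2]
width: 0.0856
finger_force: 0.0
```

jog_arm --targets "0 0 0 0 0 -1 1; 0 0 0 0 0 -1 1; 0 0 0 0 0 -1 1; 0 0 0 -1 -1 -1 1; 0 0 0 -1 -1 -1 1"

```text
time: 11.2
tcp_pos: [0.5715, -0.1615, 0.2515]
tool_rot: [3.141, -0.001, 0.001]
ft_force: [-0.7, 0.1, 0.7]
width: 0.0857
finger_force: 0.0
```

jog_arm --targets "0 0 0 -1 -1 -0.5 1; 0 0 0 -1 -1 0 1; 0 0 0 -1 -1 0 1; 0 0 0 -1 -1 0 1; 0 0 0 0 0 0 1"

```text
time: 11.7
tcp_pos: [0.4897, -0.0794, 0.2606]
tool_rot: [-3.141, -0.003, 0.001]
ft_force: [0.4, -0.5, -0.7]
width: 0.0853
finger_force: 0.0
```

```bash
python3 w.py w4; python3 - <<'E'
from h import *
def E_(c):return w2c(c,c)
c=load("w4.npz");P=cloud(c,E_(c));X=P.reshape(-1,3)
def circ(q):
    A=np.c_[2*q,np.ones(len(q))];s=np.linalg.lstsq(A,(q**2).sum(1),rcond=None)[0];return s[:2],np.sqrt(s[2]+s[:2]@s[:2])
m=(np.hypot(P[...,0]-.4985,P[...,1]+.006)<.03)&(np.abs(P[...,2]-.208)<.006)
q=P[m];print("rim",len(q),np.median(q[:,2]),circ(q[:,:2]))
cnt=max(cv2.findContours(m.astype(np.uint8),0,1)[0],key=cv2.contourArea)[:,0].astype(float)
print(circ(plane(c,E_(c),cnt[:,0],cnt[:,1],.208)[:,:2]))
m=(np.hypot(P[...,0]-.61,P[...,1]+.2)<.05)&(np.abs(P[...,2]-.014)<.003);print("lid",m.sum())
m=(np.hypot(P[...,0]-.61,P[...,1]+.2)<.03)&(np.abs(P[...,2]-.036)<.006)
if m.sum(): print("knob",m.sum(),np.median(P[m],0))
E
```

```text
[ 0.48967912 -0.07942724  0.26056609] [-3.14061893e+00 -3.13510644e-03  9.67699440e-04] [-0.3  -0.09  1.88  0.    1.35  1.27] 11.7
rim 1458 0.20701908784802517 (array([ 0.49820567, -0.00733638]), np.float64(0.022164903278195855))
(array([ 0.49856053, -0.00776189]), np.float64(0.023780651635982468))
lid 1735
knob 268 [ 0.6098605  -0.20096961  0.03511268]
```

View pics/w4.png

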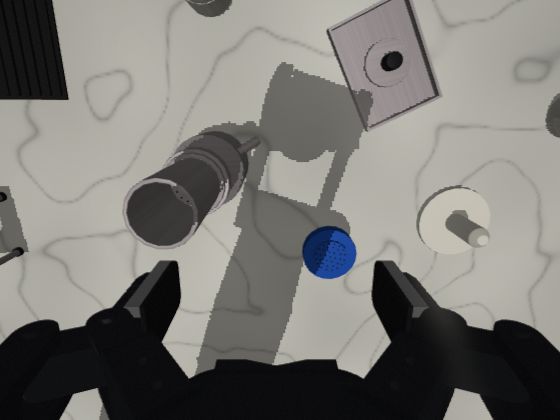

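The lid lies flat in the tray, knob top at z .035 and centred. The open funnel rim is at (165,212), i.e. (.498,-.007). Now I go over the funnel and down.

jog_arm --targets "0 0 0 0.42 -1 0 1; 0 0 0 0 -1 0 1; 0 0 0 0 -1 0 1; 0 0 0 0 -0.6 0 1; 0 0 0 0 0 0 1"

```text
time: 12.25
tcp_pos: [0.5007, -0.009, 0.2605]
tool_rot: [3.141, 0.003, 0.001]
ft_force: [0.3, -0.2, 0.1]
width: 0.0852
finger_force: 0.0
```

jog_arm --targets "0 0 0 0 0 0.6 1; 0 0 0 0 0 1 1; 0 0 0 0 0 1 1; 0 0 0 0 0 1 1; 0 0 0 0 0 1 1"

```text
time: 12.75
tcp_pos: [0.4998, -0.0107, 0.1666]
tool_rot: [3.141, -0.002, -0.001]
ft_force: [-0.5, 1.2, 0.1]
width: 0.0855
finger_force: 0.0
```

jog_arm --targets "0 0 0 0 0 0.2 1; 0 0 0 0 0 0 0.7; 0 0 0 0 0 0 0.5; 0 0 0 0 0 0 0.3; 0 0 0 0 0 0 0.3"

```text
time: 13.25
tcp_pos: [0.5014, -0.0097, 0.1658]
tool_rot: [3.141, 0.0, 0.005]
ft_force: [0.5, 1.0, 2.2]
width: 0.0474
finger_force: 62.0
```

jog_arm --targets "0 0 0 0 0 -0.3 0.3; 0 0 0 0 0 -0.5 0.3; 0 0 0 0 0 -0.7 0.3; 0 0 0 0 0 -0.5 0.3; 0 0 0 0 0 0 0.3"

```text
time: 13.75
tcp_pos: [0.502, -0.0099, 0.2072]
tool_rot: [3.141, 0.0, 0.008]
ft_force: [0.4, -0.2, -2.4]
width: 0.0476
finger_force: 61.9
```

jog_arm --targets "0 0 0 -0.25 1 0 0.3; 0 0 0 -0.25 1 0 0.3; 0 0 0 -0.25 1 0 0.3; 0 0 0 -0.25 1 0 0.3; 0 0 0 -0.25 1 0 0.3"

```text
time: 14.25
tcp_pos: [0.4747, -0.1103, 0.2041]
tool_rot: [-3.142, -0.0, 0.001]
ft_force: [0.5, 0.7, -2.3]
width: 0.0472
finger_force: 62.0
```

jog_arm --targets "0 0 0 -0.25 1 0 0.3; 0 0 0 -0.25 1 0 0.3; 0 0 0 -0.25 1 0 0.3; 0 0 0 -0.25 1 0 0.3; 0 0 0 -0.25 1 0 0.3"

```text
time: 14.75
tcp_pos: [0.4497, -0.2103, 0.2041]
tool_rot: [-3.141, 0.0, 0.001]
ft_force: [0.1, -0.4, -1.9]
width: 0.0474
finger_force: 62.0
```

jog_arm --targets "0 0 0 -0.25 1 0 0.3; 0 0 0 -0.25 1 0 0.3; 0 0 0 -0.25 1 0 0.3; 0 0 0 -0.25 0.9 0 0.3; 0 0 0 -0.2 0.9 0 0.3"

```text
time: 15.25
tcp_pos: [0.4256, -0.3062, 0.204]
tool_rot: [-3.141, 0.0, 0.001]
ft_force: [0.1, -0.4, -1.1]
width: 0.0475
finger_force: 62.0
```

jog_arm --targets "0 0 0 0 0 0 0.3; 0 0 0 0 0 0 0.3; 0 0 0 0 0 0 0.3"

```text
time: 15.55
tcp_pos: [0.4262, -0.3047, 0.204]
tool_rot: [-3.141, -0.001, 0.001]
ft_force: [-0.1, 1.0, -1.3]
width: 0.0476
finger_force: 62.2
```

```bash
python3 - <<'E'
from h import *
print(observe()["tcp_pos"],observe()["tool_rot"])
def circ(q):
    A=np.c_[2*q,np.ones(len(q))];s=np.linalg.lstsq(A,(q**2).sum(1),rcond=None)[0];return s[:2],np.sqrt(s[2]+s[:2]@s[:2])
out=[]
for n in("scene","side"):
    c=camera(n);P=cloud(c,w2c(c)).reshape(-1,3)
    q=P[(np.hypot(P[:,0]-.424,P[:,1]+.305)<.04)&(P[:,2]>.1)&(P[:,2]<.19)];print(n,len(q),q[:,2].min())
    for z0,z1 in((.1,.15),(.155,.18)):
        t=q[(q[:,2]>z0)&(q[:,2]<z1)];print(z0,len(t),circ(t[:,:2]))
    u,v=np.int32([c["cx"],c["cy"]]);h=np.append([.424,-.3055,.12],1)@c["extrinsics"].T
    u=int(c["cx"]+c["fx"]*h[0]/-h[2]);v=int(c["cy"]-c["fy"]*h[1]/-h[2]);i=c["pixels"][max(v-70,0):v+70,max(u-70,0):u+70];out.append(cv2.resize(i,(400,400)))
cv2.imwrite("pics/f1.png",np.hstack(out))
E
```

```text
[ 0.42617671 -0.3047061   0.20404359] [-3.14062463e+00 -6.55148483e-04  5.23191782e-04]
scene 227 0.15759857123250354
0.1 0 (array([0., 0.]), np.float64(0.0))
0.155 167 (array([ 0.42546867, -0.30223207]), np.float64(0.023756365737854643))
side 227 0.15517298012294356
0.1 0 (array([0., 0.]), np.float64(0.0))
0.155 169 (array([ 0.42293685, -0.30065046]), np.float64(0.022538669135681963))
```

View pics/f1.png

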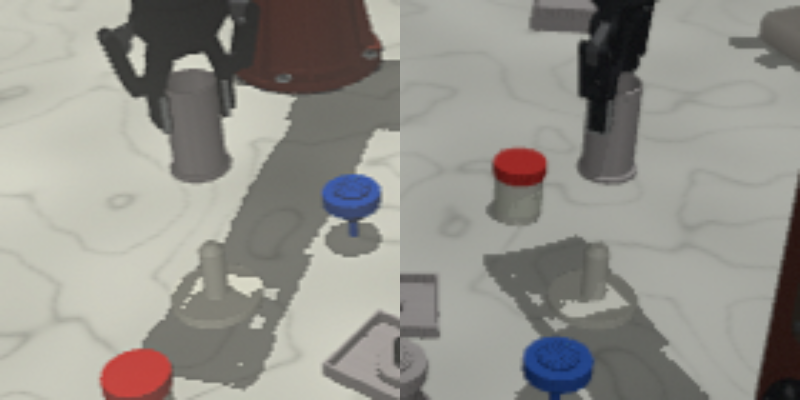

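The funnel hangs upright over the spindle in both views. The same cameras put it about 3 mm off in y, so I correct that and lower it.

jog_arm --targets "0 0 0 0 0.12 0.5 0.3; 0 0 0 0 0 1 0.3; 0 0 0 0 0 1 0.3; 0 0 0 0 0 1 0.3; 0 0 0 0 0 0.5 0.3"

```text
time: 16.15
tcp_pos: [0.4249, -0.3064, 0.1216]
tool_rot: [-3.139, -0.001, 0.005]
ft_force: [-0.2, -0.6, -2.3]
width: 0.0473
finger_force: 62.1
```

jog_arm --targets "0 0 0 0 0 1 0.3; 0 0 0 0 0 1 0.3; 0 0 0 0 0 0.8 0.3; 0 0 0 0 0 0 0.3; 0 0 0 0 0 0 0.3"

```text
time: 16.65
tcp_pos: [0.4263, -0.3079, 0.0683]
tool_rot: [-3.141, -0.0, 0.0]
ft_force: [1.0, -0.3, -1.8]
width: 0.0473
finger_force: 62.2
```

jog_arm --targets "0 0 0 0 0 0.1 0.3; 0 0 0 0 0 0.1 0.3; 0 0 0 0 0 0 0.3"

```text
time: 16.95
tcp_pos: [0.4265, -0.3082, 0.0649]
tool_rot: [3.141, 0.0, 0.001]
ft_force: [-0.6, -0.3, -1.6]
width: 0.0474
finger_force: 62.2
```

jog_arm --targets "0 0 0 0 0 0.15 0.3; 0 0 0 0 0 0.1 0.3; 0 0 0 0 0 0 0.3"

```text
time: 17.25
tcp_pos: [0.4259, -0.3077, 0.0589]
tool_rot: [-3.141, 0.0, 0.001]
ft_force: [-0.0, 0.4, -2.7]
width: 0.0471
finger_force: 62.2
```

jog_arm --targets "0 0 0 0 0 0.1 0.3; 0 0 0 0 0 0 0.3; 0 0 0 0 0 0 0.3"

```text
time: 17.55
tcp_pos: [0.4265, -0.3081, 0.0579]
tool_rot: [3.141, 0.0, 0.0]
ft_force: [-1.3, 1.1, 3.9]
width: 0.0475
finger_force: 62.4
```

Funnel on the disc. I release, rise, and move to a spot that shows both the stack and the rack.

jog_arm --targets "0 0 0 0 0 0 0.65; 0 0 0 0 0 0 0.8; 0 0 0 0 0 0 1; 0 0 0 0 0 -0.5 1; 0 0 0 0 0 -1 1"

```text
time: 18.05
tcp_pos: [0.4249, -0.3068, 0.0863]
tool_rot: [-3.139, 0.0, 0.005]
ft_force: [1.0, 0.3, -0.3]
width: 0.0856
finger_force: 0.0
```

jog_arm --targets "0 0 0 0 0 -1 1; 0 0 0 0 0 -1 1; 0 0 0 0 0 -1 1; 0 0 0 0 0 -1 1; 0 0 0 0 0 -1 1"

```text
time: 18.55
tcp_pos: [0.4262, -0.308, 0.1889]
tool_rot: [3.141, -0.0, 0.001]
ft_force: [-0.5, 0.0, 0.4]
width: 0.0858
finger_force: 0.0
```

jog_arm --targets "0 0 0 0 -1 -1 1; 0 0 0 0 -1 -1 1; 0 0 0 0 -1 -1 1; 0 0 0 0 -1 0 1; 0 0 0 0 -1 0 1"

```text
time: 19.05
tcp_pos: [0.4268, -0.2076, 0.2493]
tool_rot: [3.14, -0.0, 0.005]
ft_force: [0.5, -0.0, 0.4]
width: 0.0855
finger_force: 0.0
```

jog_arm --targets "0 0 0 0 -1 0 1; 0 0 0 0 -1 0 1; 0 0 0 0 -1 0 1; 0 0 0 0 -1 0 1; 0 0 0 0 -1 0 1"

```text
time: 19.55
tcp_pos: [0.4261, -0.1072, 0.248]
tool_rot: [3.141, -0.0, 0.002]
ft_force: [-0.9, 0.4, 0.4]
width: 0.085
finger_force: 0.0
```

jog_arm --targets "0 0 0 0 -1 0 1; 0 0 0 0 -1 0 1; 0 0 0 0 -1 0 1; 0 0 0 0 -1 0 1; 0 0 0 0 -1 0 1"

```text
time: 20.05
tcp_pos: [0.4262, -0.0072, 0.2481]
tool_rot: [3.141, -0.0, 0.002]
ft_force: [0.1, 0.4, -0.0]
width: 0.0852
finger_force: 0.0
```

jog_arm --targets "0 0 0 0 -1 0 1; 0 0 0 0 -1 0 1; 0 0 0 0 -1 0 1; 0 0 0 0 0 0 1; 0 0 0 0 0 0 1"

```text
time: 20.55
tcp_pos: [0.4262, 0.052, 0.2478]
tool_rot: [3.141, 0.002, 0.001]
ft_force: [-0.8, -0.1, 0.6]
width: 0.0853
finger_force: 0.0
```

```bash
python3 w.py w5
```

```text
[0.42620327 0.05198435 0.24778511] [3.14089638e+00 1.97061647e-03 1.18823869e-03] [-0.04 -0.24  2.03 -0.    1.35  1.53] 20.55
```

View pics/w5.png

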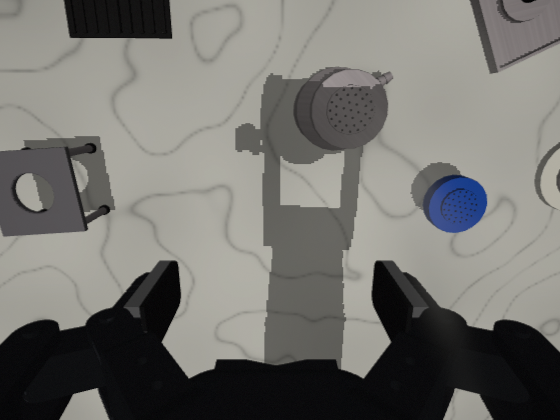

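w5 shows the filter base with its screen on the receiver at (350,108), the rack hole at (33,192) and the blue piece at (456,204).

```bash
python3 - <<'E'
from h import *
def circ(q):
    A=np.c_[2*q,np.ones(len(q))];s=np.linalg.lstsq(A,(q**2).sum(1),rcond=None)[0];return s[:2].round(4),np.sqrt(s[2]+s[:2]@s[:2]).round(4)
c=load("w5.npz");E=w2c(c,c);P=cloud(c,E)
def cont(m):return max(cv2.findContours(m.astype(np.uint8),0,1)[0],key=cv2.contourArea)[:,0].astype(float)
d=np.hypot(P[...,0]-.498,P[...,1]+.007)
m=(d<.035)&(P[...,2]>.115)&(P[...,2]<.13);q=cont(m);print("drum top z",np.median(P[m][:,2]),circ(plane(c,E,q[:,0],q[:,1],.118)[:,:2]))
m=(d<.035)&(P[...,2]>.1205)&(P[...,2]<.13);print("screen",m.sum(),np.median(P[m][:,2]),P[m][:,:2].mean(0))
m=(np.hypot(P[...,0]-.414,P[...,1]-.309)<.08)&(np.abs(P[...,2]-.06)<.006)
print("plate z",np.median(P[m][:,2]))
cs,h=cv2.findContours(m.astype(np.uint8),cv2.RETR_CCOMP,1)
for k,t in enumerate(cs):
    if cv2.contourArea(t)>400:
        t=t[:,0].astype(float);w=plane(c,E,t[:,0],t[:,1],.06)[:,:2];print("hole" if h[0,k,3]>=0 else "outer",circ(w),cv2.minAreaRect((w*1000).astype(np.float32)))
for n in("scene","side"):
    c=camera(n);E=w2c(c);P=cloud(c,E).reshape(-1,3);q=P[(np.hypot(P[:,0]-.424,P[:,1]+.305)<.035)&(P[:,2]>.025)&(P[:,2]<.09)]
    print("funnel",n,len(q),circ(q[:,:2]),P[(np.hypot(P[:,0]-.424,P[:,1]+.305)<.035)][:,2].max())
    P=cloud(c,E);m=(np.hypot(P[...,0]-.414,P[...,1]-.309)<.08)&(np.abs(P[...,2]-.06)<.006)
    cs,h=cv2.findContours(m.astype(np.uint8),cv2.RETR_CCOMP,1)
    for k,t in enumerate(cs):
        if h[0,k,3]>=0 and cv2.contourArea(t)>50:
            t=t[:,0].astype(float);print("hole",n,circ(plane(c,E,t[:,0],t[:,1],.06)[:,:2]))
E
```

```text
drum top z 0.11803681429325416 (array([ 0.4974, -0.0068]), np.float64(0.0302))
screen 1686 0.1215369292258622 [ 0.49774183 -0.00692241]
plate z 0.059408633319717796
outer (array([0.4116, 0.2989]), np.float64(0.0494)) ((413.9324951171875, 303.31951904296875), (90.21200561523438, 93.38211059570312), 3.912156820297241)
hole (array([0.4145, 0.3026]), np.float64(0.0206)) ((414.1851501464844, 302.9587707519531), (41.75747299194336, 40.8944091796875), 39.69977569580078)
funnel scene 389 (array([ 0.4258, -0.3053]), np.float64(0.0225)) 0.1033142211453929
funnel side 389 (array([ 0.4237, -0.3057]), np.float64(0.0226)) 0.10422386628762625
hole side (array([0.4136, 0.3076]), np.float64(0.021))
```

jog_arm --targets "0 0 0 1 1 0 1; 0 0 0 1 1 0 1; 0 0 0 1 0.97 0 1; 0 0 0 0.57 0 0.5 1; 0 0 0 0 0 1 1"

```text
time: 21.2
tcp_pos: [0.5007, -0.0094, 0.2191]
tool_rot: [3.141, -0.004, 0.008]
ft_force: [-0.2, -0.1, 0.3]
width: 0.0853
finger_force: 0.0
```

jog_arm --targets "0 0 0 0 0 1 1; 0 0 0 0 0 1 1; 0 0 0 0 0 1 1; 0 0 0 0 0 1 1; 0 0 0 0 0 0 1"

```text
time: 21.7
tcp_pos: [0.4948, -0.0078, 0.1341]
tool_rot: [-3.141, 0.002, 0.011]
ft_force: [-0.0, -0.4, 0.4]
width: 0.0853
finger_force: 0.0
```

jog_arm --targets "0 0 0 0 0 0 1; 0 0 0 0 0 0 1"

```text
time: 21.9
tcp_pos: [0.4987, -0.0079, 0.1387]
tool_rot: [3.141, -0.001, 0.004]
ft_force: [0.3, -0.4, -0.2]
width: 0.0855
finger_force: 0.0
```

jog_arm --targets "0 0 0 0 0 1 1; 0 0 0 0 0 0.7 1; 0 0 0 0 0 0.3 1; 0 0 0 0 0 0 1; 0 0 0 0 0 0 1"

```text
time: 22.4
tcp_pos: [0.4979, -0.0074, 0.0977]
tool_rot: [3.142, 0.0, 0.001]
ft_force: [0.2, -0.2, -0.1]
width: 0.0854
finger_force: 0.0
```

jog_arm --targets "0 0 0 0 0 0 0.85; 0 0 0 0 0 0 0.78; 0 0 0 0 0 0 0.72; 0 0 0 0 0 0 0.5; 0 0 0 0 0 0 0.5"

```text
time: 22.9
tcp_pos: [0.4986, -0.0075, 0.0986]
tool_rot: [3.141, 0.0, 0.003]
ft_force: [-1.0, 0.6, 6.2]
width: 0.0601
finger_force: 65.1
```

jog_arm --targets "0 0 0 0 0 -0.2 0.5; 0 0 0 0 0 -0.4 0.5; 0 0 0 0 0 -0.6 0.5; 0 0 0 0 0 -0.7 0.5; 0 0 0 0 0 -0.7 0.5"

```text
time: 23.4
tcp_pos: [0.4978, -0.0074, 0.1507]
tool_rot: [3.141, -0.0, 0.001]
ft_force: [0.2, -0.2, -2.0]
width: 0.0602
finger_force: 64.8
```

jog_arm --targets "0 0 0 0 0 -0.7 0.5; 0 0 0 0 0 -0.5 0.5; 0 0 0 0 0 0 0.5"

```text
time: 23.7
tcp_pos: [0.4992, -0.0076, 0.1759]
tool_rot: [3.141, 0.0, 0.007]
ft_force: [0.2, 0.7, -1.9]
width: 0.0602
finger_force: 64.8
```

```bash
python3 - <<'E'
from h import *
print(observe()["tcp_pos"])
out=[]
for n in("scene","side"):
    c=camera(n);h=np.append([.498,-.007,.12],1)@c["extrinsics"].T
    u=int(c["cx"]+c["fx"]*h[0]/-h[2]);v=int(c["cy"]-c["fy"]*h[1]/-h[2]);i=c["pixels"][max(v-70,0):v+70,max(u-70,0):u+70];out.append(cv2.resize(i,(400,400)))
cv2.imwrite("pics/b1.png",np.hstack(out))
E
```

```text
[ 0.49923017 -0.00759789  0.17585103]
```

View pics/b1.png

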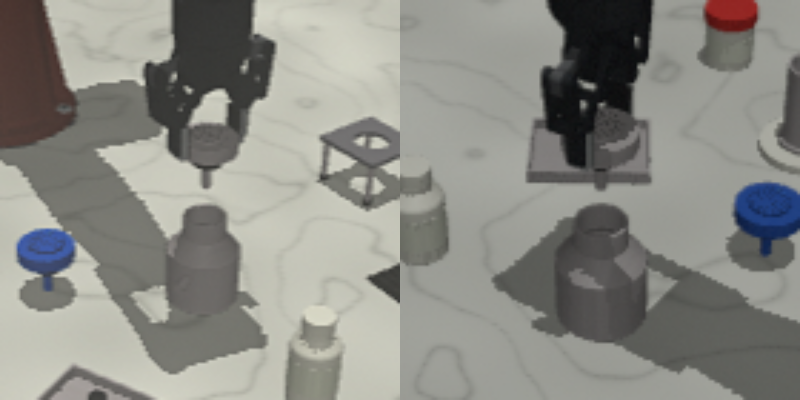

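The base is out and level, with stem and plug clear. The receiver still stands. Now to a spot just short of the rack for a close look at the hole.

jog_arm --targets "0 0 0 -0.49 -1 0 0.5; 0 0 0 -0.49 -1 0 0.5; 0 0 0 -0.49 -1 0 0.5; 0 0 0 -0.49 -1 0 0.5; 0 0 0 -0.49 -1 0 0.5"

```text
time: 24.3
tcp_pos: [0.4472, 0.0933, 0.1721]
tool_rot: [3.142, -0.0, -0.004]
ft_force: [0.1, -0.2, -1.4]
width: 0.0598
finger_force: 65.0
```

jog_arm --targets "0 0 0 -0.49 -1 0 0.5; 0 0 0 -0.49 -1 0 0.5; 0 0 0 -0.49 -1 0 0.5; 0 0 0 -0.49 -1 0 0.5; 0 0 0 -0.49 -1 0 0.5"

```text
time: 24.8
tcp_pos: [0.3983, 0.1931, 0.1722]
tool_rot: [3.141, -0.0, -0.003]
ft_force: [-0.4, -0.4, -0.6]
width: 0.0601
finger_force: 65.0
```

jog_arm --targets "0 0 0 -0.49 -1 0 0.5; 0 0 0 -0.49 -1 0 0.5; 0 0 0 -0.49 -1 0 0.5; 0 0 0 -0.49 -1 0 0.5; 0 0 0 -0.49 -1 0 0.5"

```text
time: 25.3
tcp_pos: [0.3493, 0.293, 0.1722]
tool_rot: [3.14, 0.0, -0.003]
ft_force: [0.1, -0.8, -1.1]
width: 0.0597
finger_force: 65.0
```

jog_arm --targets "0 0 0 -0.4 -0.8 0 0.5; 0 0 0 0 0 0 0.5; 0 0 0 0 0 0 0.5; 0 0 0 0 0 0 0.5"

```text
time: 25.7
tcp_pos: [0.3425, 0.3079, 0.1728]
tool_rot: [3.141, -0.001, -0.001]
ft_force: [0.7, 0.2, -1.6]
width: 0.0599
finger_force: 65.0
```

```bash
python3 w.py w6; python3 - <<'E'
from h import *
def circ(q):
    A=np.c_[2*q,np.ones(len(q))];s=np.linalg.lstsq(A,(q**2).sum(1),rcond=None)[0];return s[:2].round(4),np.sqrt(s[2]+s[:2]@s[:2]).round(4)
c=load("w6.npz");E=w2c(c,c);P=cloud(c,E)
m=(np.hypot(P[...,0]-.414,P[...,1]-.305)<.08)&(np.abs(P[...,2]-.06)<.006)
print("plate z",np.median(P[m][:,2]))
cs,h=cv2.findContours(m.astype(np.uint8),cv2.RETR_CCOMP,1)
for k,t in enumerate(cs):
    if cv2.contourArea(t)>400:
        t=t[:,0].astype(float);w=plane(c,E,t[:,0],t[:,1],.06)[:,:2];print("hole" if h[0,k,3]>=0 else "outer",t.mean(0),circ(w),cv2.minAreaRect((w*1000).astype(np.float32)))
tcp=c["tcp_pos"];m=(np.hypot(P[...,0]-tcp[0],P[...,1]-tcp[1])<.05)&(np.abs(P[...,2]-tcp[2]-.0235)<.006);print("screen/drum top",m.sum(),np.median(P[m],0)-tcp)
m=(np.hypot(P[...,0]-tcp[0],P[...,1]-tcp[1])<.028)&(P[...,2]-tcp[2]>.012)&(P[...,2]-tcp[2]<.035);v,u=np.nonzero(m);print(m.sum(),u.min(),u.max(),v.min(),v.max(),(P[m]-tcp).mean(0),(P[m]-tcp).min(0),(P[m]-tcp).max(0))
E
```

```text
[0.34254405 0.30786337 0.17275573] [ 3.14053750e+00 -7.20769044e-04 -1.22789539e-03] [ 0.58 -0.08  2.04 -0.    1.18  2.15] 25.7
plate z 0.05944144389619682
outer [278.48049281 105.05749487] (array([0.4137, 0.3054]), np.float64(0.0514)) ((413.5165710449219, 305.4582214355469), (89.78013610839844, 89.81592559814453), 3.9366416931152344)
hole [278.09146341 109.04878049] (array([0.4135, 0.3054]), np.float64(0.0212)) ((413.59759521484375, 305.593994140625), (42.553977966308594, 42.49311828613281), 44.815513610839844)
screen/drum top 15903 [ 0.00427883 -0.00011939  0.01961756]
12207 209 341 223 342 [2.33577610e-03 1.92846130e-05 2.07917418e-02] [-0.02782843 -0.02799168  0.01624079] [0.02797588 0.02796338 0.02487115]
```

View pics/w6.png

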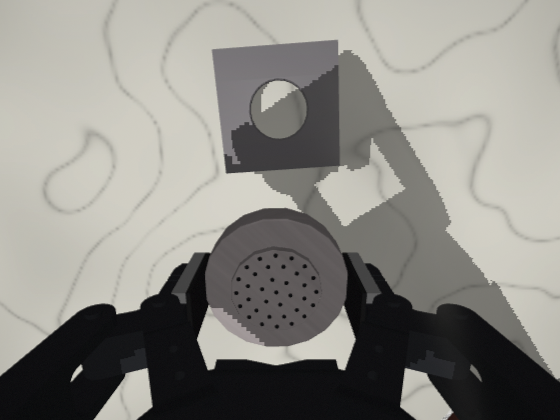

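The drum hangs level in the fingers with its screen at (276,290), and the hole is at (278,109), i.e. (.4135,.3055). Now the drum's centre relative to the TCP.

```bash
python3 - <<'E'
from h import *
c=load("w6.npz");E=w2c(c,c);t=c["tcp_pos"];P=cloud(c,E)-t
m=((P[...,2]>.0215)&(P[...,2]<.03)&(np.hypot(P[...,0],P[...,1])<.03)).astype(np.uint8)
m=cv2.morphologyEx(m,cv2.MORPH_OPEN,np.ones((5,5)))
print(np.bincount((P[...,2][(np.hypot(P[...,0],P[...,1])<.028)&(P[...,2]>.01)&(P[...,2]<.03)]*1000).astype(int)))
q=max(cv2.findContours(m,0,1)[0],key=cv2.contourArea)[:,0].astype(float)
w=plane(c,E,q[:,0],q[:,1],t[2]+.0235)[:,:2]-t[:2];print(q.mean(0),cv2.minEnclosingCircle((w*1000).astype(np.float32)),w.mean(0))
E
```

```text
[   0    0    0    0    0    0    0    0    0    0    0    0    0    0
    0    0    2  341 3306 2561  210  399 2965 2290  133]
[275.975      289.27857143] ((0.2973436415195465, -0.33935415744781494), 18.79191017150879) [ 0.00065605 -0.00048215]
```

jog_arm --targets "0 0 0 1 0.1 0 0.5; 0 0 0 1 0 0 0.5; 0 0 0 1 0 0 0.5; 0 0 0 0.5 0 0 0.5; 0 0 0 0 0 0 0.5"

```text
time: 26.25
tcp_pos: [0.4139, 0.3061, 0.1734]
tool_rot: [-3.142, 0.003, -0.0]
ft_force: [0.1, 1.1, -1.7]
width: 0.0597
finger_force: 65.0
```

jog_arm --targets "0 0 0 0 0 0.5 0.5; 0 0 0 0 0 0.7 0.5; 0 0 0 0 0 0.7 0.5; 0 0 0 0 0 0 0.5; 0 0 0 0 0 0 0.5"

```text
time: 26.75
tcp_pos: [0.4114, 0.3063, 0.1341]
tool_rot: [3.14, 0.001, -0.004]
ft_force: [0.5, -0.6, -1.6]
width: 0.06
finger_force: 65.0
```

jog_arm --targets "0 0 0 0.07 0 0.6 0.5; 0 0 0 0 0 0.6 0.5; 0 0 0 0 0 0.6 0.5; 0 0 0 0 0 0 0.5; 0 0 0 0 0 0 0.5"

```text
time: 27.25
tcp_pos: [0.4135, 0.3063, 0.0985]
tool_rot: [3.141, -0.0, -0.002]
ft_force: [-0.7, 0.7, -1.6]
width: 0.0597
finger_force: 65.1
```

jog_arm --targets "0 0 0 0 0 0.5 0.5; 0 0 0 0 0 0.5 0.5; 0 0 0 0 0 0.4 0.5; 0 0 0 0 0 0 0.5; 0 0 0 0 0 0 0.5"

```text
time: 27.75
tcp_pos: [0.4137, 0.3065, 0.0708]
tool_rot: [3.141, 0.0, -0.001]
ft_force: [-0.5, 0.6, -1.5]
width: 0.0592
finger_force: 65.1
```

jog_arm --targets "0 0 0 0 0 0.25 0.5; 0 0 0 0 0 0.15 0.5; 0 0 0 0 0 0 0.5; 0 0 0 0 0 0 0.5"

```text
time: 28.15
tcp_pos: [0.414, 0.3066, 0.0633]
tool_rot: [3.142, 0.0, -0.0]
ft_force: [0.6, -0.2, -0.6]
width: 0.0597
finger_force: 65.1
```

jog_arm --targets "0 0 0 0 0 0.12 0.5; 0 0 0 0 0 0.1 0.5; 0 0 0 0 0 0 0.5"

```text
time: 28.45
tcp_pos: [0.4137, 0.3065, 0.0586]
tool_rot: [3.141, -0.0, -0.001]
ft_force: [-0.2, -0.4, -2.2]
width: 0.0598
finger_force: 65.1
```

jog_arm --targets "0 0 0 0 0 0.1 0.5; 0 0 0 0 0 0 0.5; 0 0 0 0 0 0 0.5"

```text
time: 28.75
tcp_pos: [0.4139, 0.3066, 0.0568]
tool_rot: [3.142, 0.0, -0.0]
ft_force: [-0.0, 0.9, -1.6]
width: 0.0598
finger_force: 65.3
```

jog_arm --targets "0 0 0 0 0 0.06 0.5; 0 0 0 0 0 0 0.5; 0 0 0 0 0 0 0.5"

```text
time: 29.05
tcp_pos: [0.4141, 0.3067, 0.0566]
tool_rot: [3.141, 0.0, -0.0]
ft_force: [-2.6, -2.0, 6.5]
width: 0.0601
finger_force: 65.8
```

Drum seated (contact at the expected height). I release, rise, and look at the mat, receiver and rack from one spot.

jog_arm --targets "0 0 0 0 0 0 0.8; 0 0 0 0 0 0 0.9; 0 0 0 0 0 0 1; 0 0 0 0 0 -0.4 1; 0 0 0 0 0 -1 1"

```text
time: 29.55
tcp_pos: [0.4123, 0.3057, 0.0824]
tool_rot: [3.139, -0.0, -0.007]
ft_force: [0.3, -0.6, 0.3]
width: 0.0855
finger_force: 0.0
```

jog_arm --targets "0 0 0 0 0 -1 1; 0 0 0 0 0 -1 1; 0 0 0 0 0 -1 1; 0 0 0 0 0 -1 1; 0 0 0 0 0 -1 1"

```text
time: 30.05
tcp_pos: [0.414, 0.3067, 0.1851]
tool_rot: [-3.141, -0.0, -0.001]
ft_force: [1.0, -0.3, -0.8]
width: 0.0852
finger_force: 0.0
```

jog_arm --targets "0 0 0 0 0 -1 1; 0 0 0 0.5 1 -1 1; 0 0 0 0.5 1 -1 1; 0 0 0 0.5 1 -1 1; 0 0 0 0.5 1 0 1"

```text
time: 30.55
tcp_pos: [0.4563, 0.2267, 0.2682]
tool_rot: [-3.139, -0.001, -0.012]
ft_force: [0.0, 0.2, -0.1]
width: 0.0847
finger_force: 0.0
```

jog_arm --targets "0 0 0 0.5 1 0 1; 0 0 0 0.5 1 0 1; 0 0 0 0 1 0 1; 0 0 0 0 0 0 1; 0 0 0 0 0 0 1"

```text
time: 31.05
tcp_pos: [0.474, 0.1667, 0.2641]
tool_rot: [-3.141, 0.002, -0.001]
ft_force: [-0.5, 0.3, 0.9]
width: 0.0853
finger_force: 0.0
```

```bash
python3 w.py w7; python3 - <<'E'
from h import *
def circ(q):
    A=np.c_[2*q,np.ones(len(q))];s=np.linalg.lstsq(A,(q**2).sum(1),rcond=None)[0];return s[:2].round(4),np.sqrt(s[2]+s[:2]@s[:2]).round(4)
c=load("w7.npz");E=w2c(c,c);P=cloud(c,E)
def cont(m):return max(cv2.findContours(m.astype(np.uint8),0,1)[0],key=cv2.contourArea)[:,0].astype(float)
m=(np.hypot(P[...,0]-.627,P[...,1]-.22)<.1)&(c["pixels"].astype(int).sum(2)<200)&(P[...,2]<.02)
q=cont(m);print("mat",np.median(P[m][:,2]),q.min(0),q.max(0),cv2.minAreaRect((plane(c,E,q[:,0],q[:,1],.006)[:,:2]*1000).astype(np.float32)))
m=(np.hypot(P[...,0]-.498,P[...,1]+.007)<.03)&(np.abs(P[...,2]-.102)<.005);q=cont(m)
print("rim",m.sum(),np.median(P[m][:,2]),q.min(0),q.max(0),circ(plane(c,E,q[:,0],q[:,1],.102)[:,:2]))
m=(np.hypot(P[...,0]-.4135,P[...,1]-.3055)<.04)&(P[...,2]>.066)&(P[...,2]<.1)
if m.sum()>50: q=cont(m);print("base top z",np.percentile(P[m][:,2],[20,50,80]),q.min(0),q.max(0),circ(plane(c,E,q[:,0],q[:,1],.076)[:,:2]))
E
```

```text
[0.47401411 0.16669234 0.26406606] [-3.14080252e+00  1.67668388e-03 -7.22546138e-04] [ 0.2  -0.08  1.86  0.    1.36  1.77] 31.05
mat 0.002872997730304999 [179.   0.] [278.  86.] ((614.6331176757812, 217.70123291015625), (107.65782928466797, 87.1072998046875), 89.84876251220703)
rim 766 0.10110682781321545 [434. 138.] [485. 186.] (array([ 0.4979, -0.005 ]), np.float64(0.0228))
base top z [0.07497303 0.07602273 0.07947867] [119. 207.] [177. 261.] (array([0.4155, 0.3046]), np.float64(0.0313))
```

The base top sits at z .076, level and within 2 mm of the hole centre. The mat centre is about (.626,.219) and the receiver rim is at (.498,-.006), z .101. Next I grip the neck.

jog_arm --targets "0 0 0 0.24 0.96 0 1; 0 0 0 0.24 0.96 0 1; 0 0 0 0.24 0.96 0 1; 0 0 0 0.24 0.96 0 1; 0 0 0 0.24 0.96 0 1"

```text
time: 31.6
tcp_pos: [0.4981, 0.0711, 0.2638]
tool_rot: [-3.141, -0.003, -0.0]
ft_force: [0.9, 0.1, -0.4]
width: 0.0857
finger_force: 0.0
```

jog_arm --targets "0 0 0 0 0.96 0 1; 0 0 0 0 0.96 0 1; 0 0 0 0 0.96 0.5 1; 0 0 0 0 0.96 1 1; 0 0 0 0 0 1 1"

```text
time: 32.1
tcp_pos: [0.4988, -0.007, 0.2139]
tool_rot: [3.141, -0.001, 0.003]
ft_force: [-0.2, 0.0, 0.1]
width: 0.0854
finger_force: 0.0
```

jog_arm --targets "0 0 0 0 0 1 1; 0 0 0 0 0 1 1; 0 0 0 0 0 1 1; 0 0 0 0 0 0 1; 0 0 0 0 0 0 1"

```text
time: 32.6
tcp_pos: [0.498, -0.0054, 0.1538]
tool_rot: [-3.141, -0.002, 0.001]
ft_force: [0.7, -0.3, 0.2]
width: 0.0855
finger_force: 0.0
```

jog_arm --targets "0 0 0 0 0 1 1; 0 0 0 0 0 1 1; 0 0 0 0 0 1 1; 0 0 0 0 0 0.6 1; 0 0 0 0 0 0 1"

```text
time: 33.1
tcp_pos: [0.4973, -0.0058, 0.081]
tool_rot: [-3.141, -0.001, 0.003]
ft_force: [-0.7, 0.5, -0.4]
width: 0.085
finger_force: 0.0
```

jog_arm --targets "0 0 0 0 0 0 0.8; 0 0 0 0 0 0 0.65; 0 0 0 0 0 0 0.5; 0 0 0 0 0 0 0.3; 0 0 0 0 0 0 0.3"

```text
time: 33.6
tcp_pos: [0.4997, -0.0065, 0.0834]
tool_rot: [3.141, -0.0, 0.006]
ft_force: [-0.0, -0.6, 5.7]
width: 0.0438
finger_force: 62.1
```

jog_arm --targets "0 0 0 0 0 -0.3 0.3; 0 0 0 0 0 -0.5 0.3; 0 0 0 0 0 -0.7 0.3; 0 0 0 0 0 -0.5 0.3; 0 0 0 0 0 0 0.3"

```text
time: 34.1
tcp_pos: [0.4998, -0.0064, 0.1241]
tool_rot: [3.141, 0.0, 0.007]
ft_force: [-0.6, -0.7, -1.6]
width: 0.0437
finger_force: 61.6
```

jog_arm --targets "0 0 0 0.4 -0.6 0 0.3; 0 0 0 0.53 -0.94 0 0.3; 0 0 0 0.53 -0.94 0 0.3; 0 0 0 0.53 -0.94 0 0.3; 0 0 0 0.53 -0.94 0 0.3"

```text
time: 34.6
tcp_pos: [0.5485, 0.0827, 0.1208]
tool_rot: [-3.141, -0.0, 0.002]
ft_force: [-0.2, -1.0, -2.5]
width: 0.0435
finger_force: 61.7
```

jog_arm --targets "0 0 0 0.53 -0.94 0 0.3; 0 0 0 0.53 -0.94 0 0.3; 0 0 0 0.53 -0.94 0 0.3; 0 0 0 0.53 -0.94 0 0.3; 0 0 0 0.53 -0.94 0 0.3"

```text
time: 35.1
tcp_pos: [0.6012, 0.1769, 0.1204]
tool_rot: [-3.141, -0.0, 0.003]
ft_force: [-0.4, -0.6, -2.1]
width: 0.0439
finger_force: 61.7
```

jog_arm --targets "0 0 0 0.53 -0.94 0 0.3; 0 0 0 0.53 -0.94 0 0.3; 0 0 0 0.2 -0.4 0 0.3; 0 0 0 0 0 0 0.3; 0 0 0 0 0 0 0.3"

```text
time: 35.6
tcp_pos: [0.6257, 0.2204, 0.1208]
tool_rot: [3.141, 0.001, -0.003]
ft_force: [-0.3, -0.5, -3.0]
width: 0.0434
finger_force: 61.7
```

jog_arm --targets "0 0 0 0 0 0 0.3"

```text
time: 35.7
tcp_pos: [0.6259, 0.2198, 0.1212]
tool_rot: [3.141, -0.001, -0.002]
ft_force: [0.6, -0.5, -2.0]
width: 0.0437
finger_force: 61.7
```

jog_arm --targets "0 0 0 0 0 0.6 0.3; 0 0 0 0 0 0.5 0.3; 0 0 0 0 0 0.2 0.3; 0 0 0 0 0 0 0.3; 0 0 0 0 0 0 0.3"

```text
time: 36.2
tcp_pos: [0.6264, 0.2205, 0.0953]
tool_rot: [3.141, -0.0, -0.001]
ft_force: [0.7, 0.4, -2.5]
width: 0.0439
finger_force: 61.7
```

jog_arm --targets "0 0 0 0 0 0.1 0.3; 0 0 0 0 0 0.1 0.3; 0 0 0 0 0 0 0.3"

```text
time: 36.5
tcp_pos: [0.6265, 0.2207, 0.0916]
tool_rot: [3.142, 0.0, -0.0]
ft_force: [-0.8, 0.1, -2.4]
width: 0.044
finger_force: 61.7
```

jog_arm --targets "0 0 0 0 0 0.1 0.3; 0 0 0 0 0 0 0.3; 0 0 0 0 0 0 0.3"

```text
time: 36.8
tcp_pos: [0.6266, 0.2207, 0.0897]
tool_rot: [3.142, 0.0, 0.0]
ft_force: [0.4, 0.3, -2.7]
width: 0.0438
finger_force: 61.8
```

jog_arm --targets "0 0 0 0 0 0.06 0.3; 0 0 0 0 0 0 0.3; 0 0 0 0 0 0 0.3"

```text
time: 37.1
tcp_pos: [0.6269, 0.2207, 0.0896]
tool_rot: [-3.142, -0.0, -0.001]
ft_force: [-2.7, -0.2, 4.4]
width: 0.0435
finger_force: 62.4
```

On the mat. Release, rise and check everything.

jog_arm --targets "0 0 0 0 0 0 0.65; 0 0 0 0 0 0 0.8; 0 0 0 0 0 0 1; 0 0 0 0 0 -0.5 1; 0 0 0 0 0 -1 1"

```text
time: 37.6
tcp_pos: [0.625, 0.2202, 0.1169]
tool_rot: [3.141, -0.0, -0.007]
ft_force: [-0.1, -0.1, 0.3]
width: 0.0855
finger_force: 0.0
```

jog_arm --targets "0 0 0 0 0 -1 1; 0 0 0 0 0 -1 1; 0 0 0 0 0 -1 1; 0 0 0 0 0 -1 1; 0 0 0 0 0 -1 1"

```text
time: 38.1
tcp_pos: [0.6268, 0.2207, 0.2202]
tool_rot: [-3.141, -0.0, -0.002]
ft_force: [0.5, 0.1, 0.8]
width: 0.085
finger_force: 0.0
```

jog_arm --targets "0 0 0 -1 0 -1 1; 0 0 0 -1 0 -1 1; 0 0 0 -1 0 -1 1; 0 0 0 -1 0 -1 1; 0 0 0 -1 0 0 1"

```text
time: 38.6
tcp_pos: [0.5279, 0.2212, 0.3036]
tool_rot: [-3.139, 0.0, -0.013]
ft_force: [-0.8, 1.1, 0.3]
width: 0.0856
finger_force: 0.0
```

```bash
python3 w.py w8; python3 - <<'E'
from h import *
def circ(q):
    A=np.c_[2*q,np.ones(len(q))];s=np.linalg.lstsq(A,(q**2).sum(1),rcond=None)[0];return s[:2].round(4),np.sqrt(s[2]+s[:2]@s[:2]).round(4)
def cont(m):return max(cv2.findContours(m.astype(np.uint8),0,1)[0],key=cv2.contourArea)[:,0].astype(float)
c=load("w8.npz");E=w2c(c,c);P=cloud(c,E)
m=(np.hypot(P[...,0]-.627,P[...,1]-.22)<.09)&(P[...,2]<.012)&(c["pixels"].astype(int).sum(2)<200)
q=cont(m);print("mat",cv2.minAreaRect((plane(c,E,q[:,0],q[:,1],.006)[:,:2]*1000).astype(np.float32)),q.min(0),q.max(0))
m=(np.hypot(P[...,0]-.627,P[...,1]-.22)<.035)&(np.abs(P[...,2]-.108)<.005);q=cont(m);print("rim",np.median(P[m][:,2]),circ(plane(c,E,q[:,0],q[:,1],.108)[:,:2]))
for n in("scene","side"):
    c=camera(n);P=cloud(c,w2c(c)).reshape(-1,3)
    for k,xy,z0,z1 in(("recv",(.627,.22),.015,.06),("funnel",(.424,-.305),.02,.09),("base",(.4135,.3055),.063,.075)):
        q=P[(np.hypot(P[:,0]-xy[0],P[:,1]-xy[1])<.045)&(P[:,2]>z0)&(P[:,2]<z1)];print(n,k,circ(q[:,:2]))
    for k,xy in(("jar",(.555,-.42)),("bottle",(.675,0)),("lid",(.61,-.2))):
        q=P[(np.hypot(P[:,0]-xy[0],P[:,1]-xy[1])<.045)];print(n,k,np.percentile(q[:,2],99).round(4))
    if n=="scene": cv2.imwrite("pics/end.png",c["pixels"][100:320,100:440])
i=cv2.imread("pics/end.png");cv2.imwrite("pics/end.png",cv2.resize(i,None,fx=2.3,fy=2.3))
E
```

```text
[0.52789126 0.22122952 0.30362876] [-3.13920846e+00  2.41245004e-06 -1.27506758e-02] [0.27 0.05 1.66 0.   1.42 1.84] 38.6
mat ((625.3053588867188, 218.0375518798828), (108.26596069335938, 107.93295288085938), 89.96678924560547) [235.  43.] [322. 133.]
rim 0.10718371546818245 (array([0.6251, 0.2206]), np.float64(0.0223))
scene recv (array([0.6285, 0.2214]), np.float64(0.0374))
scene funnel (array([ 0.4258, -0.3053]), np.float64(0.0225))
scene base (array([0.4155, 0.3056]), np.float64(0.0323))
scene jar 0.0713
scene bottle 0.098
scene lid 0.038
side recv (array([0.6256, 0.2218]), np.float64(0.0377))
side funnel (array([ 0.4238, -0.3053]), np.float64(0.0225))
side base (array([0.4145, 0.3075]), np.float64(0.0302))
side jar 0.0712
side bottle 0.0972
side lid 0.0376
```

View pics/end.png

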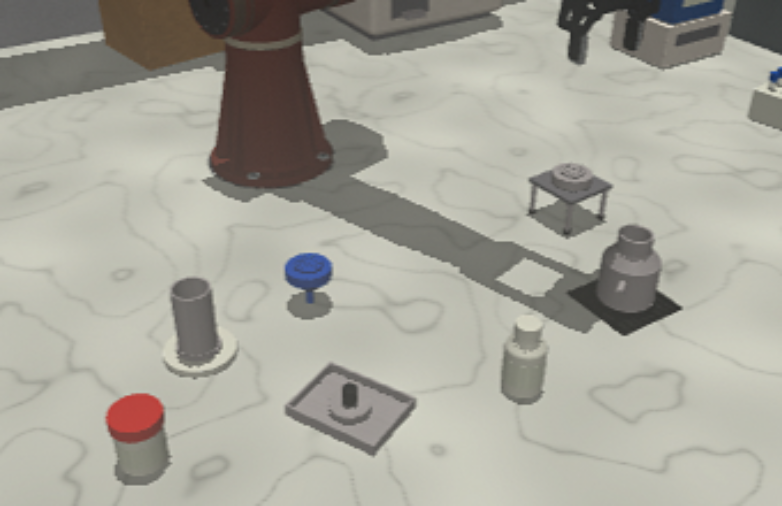

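The picture shows all four parts in place and upright: lid (350,398), funnel (195,320), base (572,178) and receiver (630,265). The bottle, jar and blue piece are untouched. I hand in the job.

```bash
python3 -c "
from rig import finish_job;print(finish_job())"
```

```text
the job is handed in; nothing more can be done
None
```

The job is handed in after about 39 s of the 134 s allowed: lid in the tray, funnel on the stand, filter base in the rack and receiver on the mat, each measured within tolerance and upright, bottle and jar untouched; `finish_job()` gave no verdict.

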